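# Press home the two pins of a brass name plate

## Task

The blank brass plate on the wooden plaque is held by two brass pins that still stand proud, one near each end. Use the small hand press to press both pins fully home: slide one end of the plaque under the ram up to the back stop, push the lever right down and let it come up again, then turn the plaque end for end and do the other pin. Do not push the pins in with the gripper; leave the plaque lying flat in the press with the lever up, and do not disturb the other things on the desk.

Things in the scene. Friction and masses are not known exactly. Their poses are not given: they have to be found in the camera images.
- plaque: Dark wooden block 200 x 56 x 22 mm lying flat, about 0.2 kg, with a flat brass plate 184 x 34 x 1.6 mm on its top. Origin: centre of its underside; x along its 200 mm length, z up out of the brass plate. It can be gripped across its 56 mm width at the middle.
- pin_a (a joint): How far the pin at the plaque's +x end has been pressed in, m: 0 = head stands 8 mm above the brass plate, 0.008 = head touches the plate. It slides stiffly (about 25 N) and stays where it is left.
- pin_b (a joint): The same for the pin at the plaque's -x end.
- pin_a_head (a point): Top of the round head (9.6 mm across, 2.5 mm thick) of the pin at the plaque's +x end, on the centre line, 82 mm from the middle and so 18 mm from that end of the plaque. 34.1 mm above the plaque's underside at the start, 26.1 mm when home.
- pin_b_head (a point): The same for the pin at the plaque's -x end.
- press: Small grey hand press on a plywood board 250 x 140 x 15 mm; it does not move. Origin: on the desk, straight below the ram's axis. +x points from the open throat to the column, z up. The board spans x = -165 to +85, y = -70 to +70 mm. The head spans x = -22 to +78, y = -26 to +26, z = 88 to 154 mm; the ram's top end rises to z = 171 mm. The column stands behind x = +34 mm.
- back_stop (a point): Middle of the upright steel back stop's face, on the board at x = +18 mm in the press's frame; the stop is 56 mm wide, 17 mm high. In front of it two low aluminium guides, 64 mm apart and 10 mm high, run from x = -32 to +18 mm and flare out to x = -47 mm.
- seat (a point): Where the centre of the plaque's underside comes when the plaque lies along the press's x with one end against the back stop: on the board, x = -82 mm, z = 15 mm in the press's frame. The pin at that end is then under the ram.
- ram_nose (a point): Centre of the ram's flat round lower end, 17 mm across. 57 mm above the desk when up, 40.8 mm when right down.
- press_lever (a joint): Angle of the press's lever, rad: 0 = up at rest (34 degrees above level), 0.9 = right down (17 degrees below level), where the ram presses a pin home. A spring lifts it back. It needs about 1 N when idle and 6 N at lever_grip while driving a pin.
- lever_pivot (a point): Axis of the lever (parallel to the press's x), at x = 0, y = -20 mm, z = 121 mm in the press's frame.
- lever_grip (a point): Point on the axis of the lever's round steel rod (12 mm thick), 120 mm from the pivot; here the lever can be pushed down from above. The lever points to the press's -y and ends in a 25 mm black ball 154 mm from the pivot.
- rinse_glass: Bystander: clear tumbler, 64 mm across, 85 mm high; origin at its foot.
- pot_short: Bystander: paint pot 33 mm across, 43 mm high; origin at its foot.
- pot_tall: Bystander: paint pot 33 mm across, 49 mm high; origin at its foot.
- figure_a: Bystander: small grey model figure, 30 mm across, 34 mm high; origin at its foot.
There are look-alikes about, which are no part of the job. What is shaped like the plaque but pink is not meant.

How it is judged (in metres and radians):
On the way, in this order (a step that is already met when the one before it is completed fails the run):
1. one pin pressed home under the ram, lever down (value of joint press_lever above 0.6 rad and ((value of joint pin_a above 0.006 m and horizontal distance between pin_a_head and ram_nose below 0.012 m) or (value of joint pin_b above 0.006 m and horizontal distance between pin_b_head and ram_nose below 0.012 m))), for 0.05 s.
2. lever up again, plaque taken out of the throat (value of joint press_lever below 0.3 rad and horizontal distance between each of pin_a_head, pin_b_head and ram_nose above 0.03 m), for 0.05 s.
3. plaque turned, the other pin pressed home under the ram, lever down (value of joint press_lever above 0.6 rad and value of joint each of pin_a, pin_b above 0.006 m and horizontal distance between any of pin_a_head, pin_b_head and ram_nose below 0.012 m), for 0.05 s.
At the end, for the whole second after the job is handed in: Both pins are pressed in at least 6 of their 8 mm, the lever is up (under 0.25 rad), and the plaque lies flat (within 0.1 rad) and still on the press's board, its centre within 40 mm of the seat (value of joint each of pin_a, pin_b above 0.006 m and value of joint press_lever below 0.25 rad and horizontal distance between plaque and seat below 0.04 m and angle between plaque's own z axis and vertical below 0.1 rad and z of plaque in the frame of press between 0.012 and 0.022 m and linear speed of plaque below 0.02 m/s); the robot touches nothing.
It fails at once if the gripper pushes on a pin (over 5 N) (contact force between the fingers and pin_a above 5 N or contact force between the fingers and pin_b above 5 N).
It fails at once if a bystander moved more than 30 mm (distance of any of rinse_glass, pot_short, pot_tall, figure_a from where it was at the start of the episode above 0.03 m).
It fails at once if a bystander tipped over (angle between any of rinse_glass, pot_short, pot_tall, figure_a's own z axis and vertical above 0.5 rad).
It also fails if it takes over 72 s, if anything falls off the work surface, if the arm or the gripper's body presses on something with over 40 N, if the wrist force passes 120 N, or if a joint passes its speed limit or range.

## Robot

A 6-joint arm with a two-finger parallel gripper is mounted at the origin on the work surface; the furniture and walls round the work are solid. World frame = base frame: x ahead of the robot, y to its left, z up, the work surface at z = 0. Lengths are in mm, angles in rad, forces in N, time in s.
With the tool pointing down it reaches from about 350 to 975 mm from the base axis. Payload 7.1 kg.
Tool frame: the origin (TCP) lies at the very end of the fingers, on their centre line; the grasp point (between the pads) lies 19 mm behind it; z points along the fingers, y is the line along which they close (so a half turn about z gives the same grasp; the last joint's range is limited). The gripper opens to 88 mm and grips with 3 to 60 N. Pads are 20 mm wide; open, the fingers measure 115 mm over their backs; the gripper's body (75 mm by 178 mm) begins 61 mm behind the grasp point.
Start: joints at [-1.36, 0.423, 1.63, -0, 1.089, -0.019], TCP at [142.384, -608.549, 191.775] pointing down, gripper open.
Joint ranges: [-3, 3], [-0.9, 2.11], [0.09, 2.58], [-1.31, 4.45], [0.11, 2.69], [-2.54, 2.54]. Speed limits (rad/s): [2.39, 2.39, 3.01, 3.14, 3.14, 3.14].

## Interface

Orientations are given as a rotation vector (axis times angle).
In Python, from workcell import ctrl, optics gives the robot as it stands.
- The arm moves only by the shell command python3 -m jog 'ROWS'. ROWS is JSON, a list of rows, each a list of 7 numbers: the shift along the tool's x, y, z in units of 40 mm (1.0 is 40 mm), then the turn, a rotation vector about the tool's x, y, z in units of 6 degrees (1.0 is 6 degrees), then the opening, from 0 (shut) to 1 (fully open). A call has 1 to 20 rows; each row shifts and turns the commanded pose from where the row before left it, along the tool's axes as they then stand; what a row does not reach is not made up. A row lasts 1/10 s, in which the tool goes at most 50 mm and 8.59 degrees, less where a joint would pass 70% of its speed; a pose out of reach is approached as far as the arm can. A call is refused whole if a number of a shift passes 1 or a number of a turn 1, either way. A call with a gripper value outside its range is refused whole. The fingers move at their own pace and stop on an object; the grip force is fixed at half the most. Time passes only in rows, so rows that do not move let the fingers close. It gives the time, the measured TCP pose, the force, the opening and the grip force at its end, in the units of the state.
- ctrl.get_obs(): the state, without advancing time (a new reading comes with each control period).
- optics.get_image(name): name is "scene" or "top" or "wrist"; returns the picture (420x560x3 uint8, red, green, blue); there is no depth.
- optics.camera_model(name): a dict with "fov_y" (degrees; the focal length in pixels is half the picture's height over the tangent of half this angle, whatever the lens; pixels are square), "cx", "cy" (the principal point, pixels), "k1" (the pictures are not rectified: a ray, as slopes to the right and down, at radius r is drawn at 1 + k1 r^2 times it, then the intrinsics apply), "view" (4x4, takes a point from world to camera coordinates); the wrist camera has in their place "hand_eye" (4x4, takes a point from camera to tool coordinates, whose origin is the TCP and whose axes are the flange's). Camera axes: x right, y up, looking along -z (the intrinsics and any distortion apply to the point x, -y, -z); pixel columns grow to the right and rows downward; lengths in mm; the calibration is good to about 2 mm. A picture is of the moment at which its call begins: read the wrist's pose just before it. camera_model takes no time and is no camera call.
- ctrl.close_job(): hands the job in; it is judged then, once.
Trained networks look in the newest picture that a camera, given by its name, has taken for a name from the list of things; names that differ only in an ending like _2 or _b are one class to them, and where a whole thing is asked for, a point or a joint stands for the part that bears it (a point fixed in the world has none). Each returns a list of dicts, best first, with "conf" (0 to 1); they miss things now and then, are a little off and sometimes report something else, mostly with a low value. They report only what shows in the picture. A call takes as long as a camera call. They do not tell look-alikes from the thing itself.
- optics.masks_of(target, camera): "pixels" (420x560 bool, what is visible of it) and "extent" ([centre column, centre row, width, height] in pixels, round what is visible of it).
The state is a dict: "t": time; "qpos": joint angles; "qvel": joint speeds; "joint_torque": joint torques, N m; "ee_pos": TCP position; "orientation": TCP orientation; "ft_force": force on the tool from outside, world axes, zero at the start; "moment": the same for the moment, N m; "width": finger opening in mm; "grasp_force": force on a finger pad.
Only numpy, scipy, OpenCV 4.12 (cv2) and the standard library are available. Lean on these libraries where they do the work, as an engineer would, in place of code of your own. Each camera call takes 0.05 s, during which the arm holds its last target. There are 200 camera calls.

## Working session

There is one attempt and no reset: what is moved stays moved. The work goes in short steps, Python scripts to look and compute and a shell command to move; the robot and the scene stay as the last step left them, time stands still between calls to the robot, and variables do not carry over. Pictures are saved under pics/ and viewed, at most 10 in all, crops included, and the job is handed in when it is done.

```bash
mkdir -p pics; ls
cat > h.py <<'E'
import numpy as np, cv2
from workcell import ctrl, optics
def snap(n,f):
    im=optics.get_image(n); cv2.imwrite('pics/'+f,im[:,:,::-1]); return im
E
python3 - <<'E'
from h import *
print(ctrl.get_obs())
for n in("scene","top","wrist"): print(n,optics.camera_model(n))
a=snap("top","top0.png"); b=snap("scene","scene0.png")
for t in("plaque","press","pin_a_head","press_lever","rinse_glass","pot_short","pot_tall","figure_a"):
  for c in("top","scene"):
    for d in optics.masks_of(t,c)[:3]: print(t,c,round(d["conf"],2),np.round(d["extent"]))
E
```

```text
pics
{'t': 0.0, 'qpos': array([-1.36004063e+00,  4.23810157e-01,  1.63065178e+00, -2.23996409e-05,
        1.08861564e+00, -1.90112025e-02]), 'qvel': array([ 0.00028701, -0.00057121, -0.00058203,  0.00117777,  0.00034783,
        0.00066406]), 'joint_torque': array([-2.28805635e-03, -5.44618106e+01, -2.73661155e+01,  6.40924461e-02,
        2.27945996e-02, -9.98950759e-05]), 'ee_pos': array([ 142.23341746, -608.00019954,  191.03591005]), 'orientation': array([-3.11941539e+00, -3.59970613e-01,  2.54179979e-04]), 'ft_force': array([ 0.13256741,  0.3079666 , -0.33159448]), 'moment': array([0.01656113, 0.04745153, 0.01348765]), 'grasp_force': 0.0, 'width': 87.73147865749776}
scene {'fov_y': 47.23027492870918, 'cx': 277.6209909103519, 'cy': 210.78289786405693, 'k1': -0.16394122203115194, 'view': array([[ 9.00176815e-01, -4.35329895e-01,  1.30224130e-02,
        -6.29773831e+02],
       [ 2.25449266e-01,  4.91350726e-01,  8.41277061e-01,
        -3.15590643e+01],
       [-3.72631627e-01, -7.54362212e-01,  5.40447337e-01,
        -1.50714047e+03],
       [ 0.00000000e+00,  0.00000000e+00,  
[... 1208 characters left out ...]
ress top 0.39 [185. 162.  42.  16.]
press top 0.23 [207. 255.  15.  13.]
press scene 0.75 [260. 171.  71.  52.]
pin_a_head top 0.67 [272. 163.  20.  23.]
press_lever top 0.53 [185. 162.  46.  18.]
press_lever scene 0.52 [275. 153.  14.  11.]
rinse_glass top 0.61 [272. 164.  25.  25.]
rinse_glass scene 0.57 [311. 220.  23.  35.]
pot_short top 0.62 [209. 254.  11.  13.]
pot_short top 0.29 [163. 174.  85.  97.]
pot_short scene 0.67 [211. 217.  10.  12.]
pot_tall top 0.63 [193. 256.   9.  11.]
pot_tall top 0.55 [289. 181.  12.   6.]
pot_tall scene 0.49 [308. 219.  25.  35.]
figure_a top 0.53 [289. 180.  11.  10.]
figure_a scene 0.61 [311. 244.  11.   6.]
figure_a scene 0.55 [309. 220.  24.  35.]
```

Run:
```python
import cv2
a=cv2.imread('pics/top0.png')[100:340,100:460]; cv2.imwrite('pics/top0c.png',cv2.resize(a,(800,533),interpolation=cv2.INTER_CUBIC))
b=cv2.imread('pics/scene0.png')[120:390,180:480]; cv2.imwrite('pics/scene0c.png',cv2.resize(b,(660,594),interpolation=cv2.INTER_CUBIC))
```

```text
(no output)
```

View pics/top0c.png

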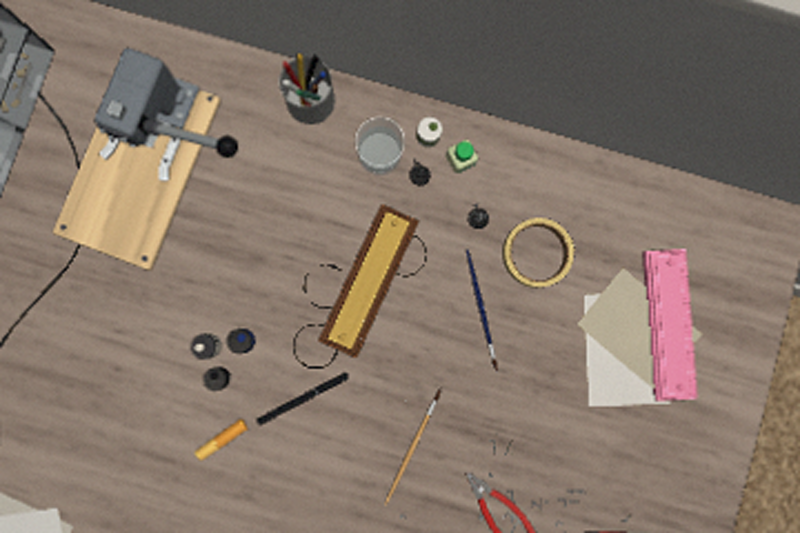

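View pics/scene0c.png

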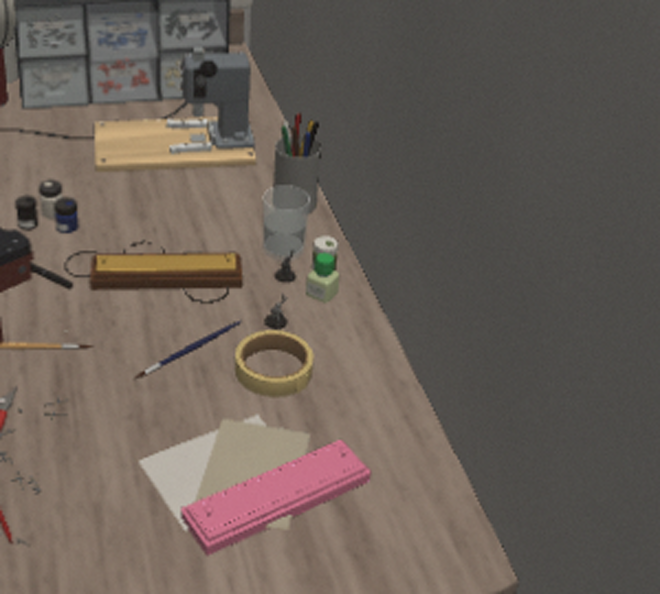

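The top view shows the plaque at about full-frame pixel (266,225) with pins at both ends, and the pink decoy at (402,248). The press board has corners near (124,204), (167,221) and (198,143), and its lever points image-right to a ball at (202,166). The glass is at (271,164), with pots near (192,256) and (208,253).

```bash
cat >> h.py <<'E'
from scipy.spatial.transform import Rotation as R
def ray(n,uv,T=None):
    m=optics.camera_model(n); f=210/np.tan(np.radians(m["fov_y"]/2))
    p=cv2.undistortPoints(np.array(uv,float).reshape(-1,1,2),np.array([[f,0,m["cx"]],[0,f,m["cy"]],[0,0,1]]),np.array([m["k1"],0,0,0,0.]),None,None,None).reshape(-1,2)
    d=np.c_[p[:,0],-p[:,1],-np.ones(len(p))]
    C=np.linalg.inv(m["view"]) if n!="wrist" else T@m["hand_eye"]
    return C[:3,3],d@C[:3,:3].T
def at_z(n,uv,z,T=None):
    o,d=ray(n,uv,T); return o+d*((z-o[2])/d[:,2])[:,None]
def tool():
    s=ctrl.get_obs(); T=np.eye(4); T[:3,:3]=R.from_rotvec(s["orientation"]).as_matrix(); T[:3,3]=s["ee_pos"]; return T
def rect(P): # centre,(long,short),yaw of long axis
    (c,s,a)=cv2.minAreaRect(np.float32(P)[:,:2]); 
    if s[0]<s[1]: s=s[::-1]; a+=90
    return np.round(c,1),np.round(s,1),round((a+90)%180-90,2)
E
python3 - <<'E'
from h import *
im=optics.get_image("top")
for d in optics.masks_of("plaque","top"):
    ys,xs=np.nonzero(d["pixels"]); print(d["conf"],rect(at_z("top",np.c_[xs,ys],22)),im[ys,xs].mean(0))
k=2.2222
def pts(l): return np.array(l)/k+[100,100]-0.5
print("plaque corners",np.round(at_z("top",pts([(384,206),(417,218),(356,356),(320,344)]),22)))
print("board",np.round(at_z("top",pts([(219,95),(150,270),(54,232)]),15)))
print("ball",np.round(at_z("top",pts([(228,146)]),121+86)))
print("glass top, pots, fig", np.round(at_z("top",pts([(380,145)]),85)),np.round(at_z("top",pts([(205,346),(241,341),(216,378),(420,175),(478,217)]),40)))
print("pencilcup",np.round(at_z("top",pts([(307,80)]),100)))
hsv=cv2.cvtColor(im,cv2.COLOR_RGB2HSV)
for p in [(150,200),(160,210),(150,290//2+50),(230,200)]: print(p,hsv[p[1],p[0]])
E
```

```text
Traceback (most recent call last):
  File "h.py", line 17, in rect
    (c,s,a)=cv2.minAreaRect(np.float32(P)[:,:2]);
            ~~~~~~~~~~~~~~~^^^^^^^^^^^^^^^^^^^^^
cv2.error: OpenCV(4.12.0) /io/opencv/modules/imgproc/src/convhull.cpp:143: error: (-215:Assertion failed) total >= 0 && (depth == CV_32F || depth == CV_32S) in function 'convexHull'
```

```bash
sed -i 's/np.float32(P)\[:,:2\]/np.ascontiguousarray(np.float32(P)[:,:2])/' h.py
python3 - <<'E'
from h import *
im=optics.get_image("top")
for d in optics.masks_of("plaque","top"):
    ys,xs=np.nonzero(d["pixels"]); print(d["conf"],rect(at_z("top",np.c_[xs,ys],22)),im[ys,xs].mean(0))
k=2.2222
def pts(l): return np.array(l)/k+[100,100]-0.5
print("plaque corners",np.round(at_z("top",pts([(384,206),(417,218),(356,356),(320,344)]),22)))
print("board",np.round(at_z("top",pts([(219,95),(150,270),(54,232)]),15)))
print("ball",np.round(at_z("top",pts([(228,146)]),121+86)))
print("glass top, pots, fig", np.round(at_z("top",pts([(380,145)]),85)),np.round(at_z("top",pts([(205,346),(241,341),(216,378),(420,175),(478,217)]),40)))
print("pencilcup",np.round(at_z("top",pts([(307,80)]),100)))
E
```

```text
0.87 (array([ 455.8, -353.6]), array([197.5,  57.1]), -23.01) [149.09234412 116.64561957  64.23835833]
0.67 (array([ 403. , -754.4]), array([199.3,  59.8]), 4.25) [214.18860662 129.71593533 155.66589684]
0.58 (array([602.8, -64.8]), array([268.3, 193. ]), -20.64) [163.23171008 146.11732729 119.46591166]
plaque corners [[ 554. -371.   22.]
 [ 539. -415.   22.]
 [ 356. -338.   22.]
 [ 371. -291.   22.]]
board [[ 701. -148.   15.]
 [ 464.  -66.   15.]
 [ 512.   63.   15.]]
ball [[ 593. -194.  207.]]
glass top, pots, fig [[ 623. -364.   85.]] [[ 367. -146.   40.]
 [ 374. -191.   40.]
 [ 326. -161.   40.]
 [ 593. -418.   40.]
 [ 540. -494.   40.]]
pencilcup [[ 700. -272.  100.]]
```

```bash
python3 -m jog '[[0.83,-0.4,0,0,0,0,1],[0.83,-0.4,0,0,0,0,1],[0.83,-0.4,0,0,0,0,1],[0.83,-0.4,0,0,0,0,1],[0.83,-0.4,0,0,0,0,1],[0.83,-0.4,0,0,0,0,1],[0.83,-0.4,0,0,0,0,1],[0.83,-0.4,0,0,0,0,1],[0.83,-0.4,0,0,0,0,1],[0.83,-0.4,0,0,0,0,1],[0.83,-0.4,0,0,0,0,1],[0,0,0,0,0,-1,1],[0,0,0,0,0,-1,1],[0,0,0,0,0,-1,1],[0,0,0,0,0,-1,1],[0,0,0,0,0,-1,1],[0,0,0,0,0,-1,1],[0,0,0,0,0,-1,1],[0,0,0,0,0,-1,1],[0,0,0,0,0,-1,1]]'
python3 -m jog '[[0,0,0,0,0,-1,1],[0,0,0,0,0,-1,1],[0,0,0,0,0,-1,1],[0,0,0,0,0,-1,1],[0,0,0,0,0,-1,1],[0,0,0,0,0,-1,1],[0,0,0,0,0,-1,1],[0,0,0,0,0,-1,1],[0,0,0,0,0,-1,1],[0,0,0,0,0,-1,1],[0,0,0,0,0,-1,1],[0,0,0,0,0,-1,1],[0,0,0,0,0,-1,1],[0,0,0,0,0,-1,1],[0,0,0,0,0,-1,1],[0,0,0,0,0,0,1]]'
cat >> h.py <<'E'
def yaw(): 
    T=tool(); return np.degrees(np.arctan2(T[1,0],T[0,0]))
def need(x,y,z,yw): # shift in tool axes/40mm, turn/6deg (about tool z)
    T=tool(); d=T[:3,:3].T@(np.array([x,y,z])-T[:3,3])/40
    return np.round(d,2),round(-((yw-yaw()+180)%360-180)/6,2)
def plaque_wrist(z,f=None):
    T=tool(); im=snap("wrist",f or "w.png"); r=[]
    for d in optics.masks_of("plaque","wrist"):
        ys,xs=np.nonzero(d["pixels"]); r.append((round(d["conf"],2),)+rect(at_z("wrist",np.c_[xs,ys],z,T)))
    return r
E
python3 - <<'E'
from h import *
print(tool()[:3,3],yaw(),ctrl.get_obs()["qpos"])
print(plaque_wrist(22,"w1.png"))
print(need(455.8,-353.6,200,157))
E
```

```text
t: 3.1
ee_pos: [457.9, -354.0, 191.8]
orientation: [2.613, 1.743, 0.0]
ft_force: [-0.3, -0.3, 0.5]
width: 88.2
grasp_force: 0.0
t: 4.7
ee_pos: [457.9, -354.0, 191.8]
orientation: [0.62, 3.08, -0.0]
ft_force: [0.6, -0.8, 0.0]
width: 87.8
grasp_force: 0.0
[ 457.89974491 -354.00097406  191.7991205 ] 157.2175027263715 [-6.78664909e-01  3.55731143e-01  1.73430477e+00 -3.34430480e-05
  1.05151442e+00 -1.85181505e+00]
[(0.94, array([ 454.7, -352.4]), array([196.2,  56.2]), -23.76), (0.81, array([ 439. , -708.5]), array([34. , 33.4]), 51.5)]
(array([ 0.05, -0.01, -0.2 ]), np.float64(0.0))
```

View pics/w1.png

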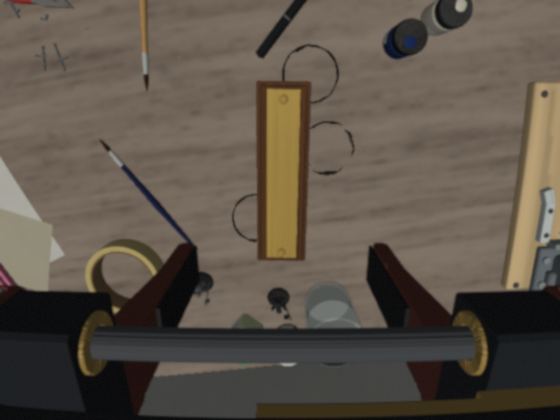

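The wrist view shows the plaque centred under the gripper at about (283,171), aligned with it, and both pins visible at (284,99) and (281,252). Next I go down and grip.

```bash
python3 -m jog '[[0.07,0,0.58,0,0,0.12,1],[0,0,0.58,0,0,0,1],[0,0,0.58,0,0,0,1],[0,0,0.58,0,0,0,1],[0,0,0.58,0,0,0,1],[0,0,0.58,0,0,0,1],[0,0,0.58,0,0,0,1],[0,0,0.58,0,0,0,1],[0,0,0,0,0,0,0.5],[0,0,0,0,0,0,0.5],[0,0,0,0,0,0,0.5],[0,0,0,0,0,0,0.5],[0,0,0,0,0,0,0.5],[0,0,0,0,0,0,0.5],[0,0,0,0,0,0,0.5],[0,0,0,0,0,0,0.5]]'
python3 - <<'E'
from h import *
print(tool()[:3,3],yaw(),ctrl.get_obs()["width"])
E
```

```text
t: 6.4
ee_pos: [455.4, -352.9, 6.3]
orientation: [0.641, 3.075, -0.0]
ft_force: [-0.6, -0.2, -0.0]
width: 44.2
grasp_force: 0.0
[ 455.37618611 -352.93874015    6.32132393] 156.4438141751855 44.190186733428874
```

Run:
```python
from h import *
a=snap("wrist","w2.png"); b=snap("scene","s2.png")
c=np.hstack([a,cv2.resize(b[190:300,200:340],(535,420))]); cv2.imwrite('pics/c2.png',cv2.resize(c,(800,306))[:,:,::-1])
```

```text
(no output)
```

View pics/c2.png

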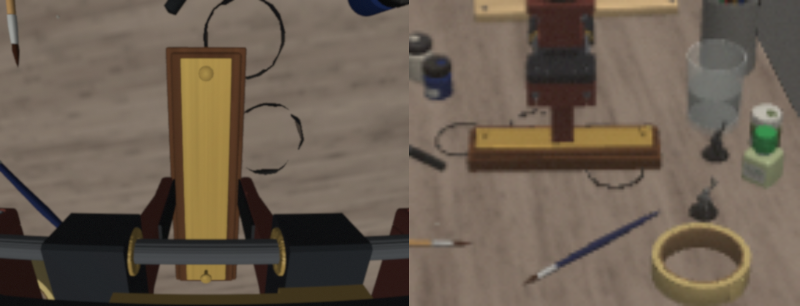

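The wrist view shows the fingers flanking the plaque's sides, and the scene view shows the gripper at its middle. A reported width of 44 with no force doesn't fit a 56 mm block, so I'll command it fully shut and read again.

```bash
python3 -m jog '[[0,0,0,0,0,0,0.4],[0,0,0,0,0,0,0.4],[0,0,0,0,0,0,0.4],[0,0,0,0,0,0,0.4]]'
python3 - <<'E'
from h import *
a=snap("wrist","w3.png")
E
```

```text
t: 6.9
ee_pos: [455.3, -352.8, 6.1]
orientation: [-0.641, -3.075, -0.0]
ft_force: [0.1, -0.3, -0.6]
width: 35.1
grasp_force: 0.0
```

View pics/w3.png

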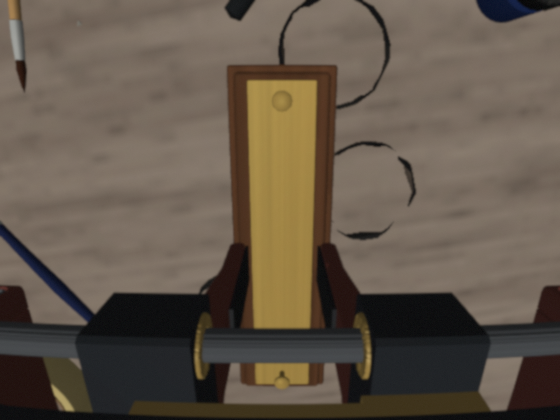

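The picture shows the fingertips ending at about (240,245) and (322,245), resting above the brass. The pad spacing (35 mm over about 71 px) puts the tips about 175 mm from the lens, where the TCP should be at 207 mm. So the real fingertips sit about 30 mm short of the reported TCP, and the grasp closed above the plaque. I'll open, go lower gently and watch the force.

```bash
python3 -m jog '[[0,0,0,0,0,0,1],[0,0,0,0,0,0,1],[0,0,0,0,0,0,1],[0,0,0,0,0,0,1],[0,0,0,0,0,0,1],[0,0,0,0,0,0,1],[0,0,0.25,0,0,0,1],[0,0,0.25,0,0,0,1],[0,0,0,0,0,0,1]]'
python3 - <<'E'
from h import *
T=tool();a=snap("scene","s4.png"); w=snap("wrist","w4.png")
cv2.imwrite('pics/c4.png',np.hstack([cv2.resize(a[190:280,210:330],(480,360),interpolation=cv2.INTER_CUBIC),cv2.resize(w[130:],(320,360*290//500))[:0+208] if 0 else cv2.resize(w,(320,360))])[:,:,::-1])
E
```

```text
t: 7.85
ee_pos: [454.2, -352.0, -15.7]
orientation: [-0.641, -3.073, -0.002]
ft_force: [-1.2, 0.5, -0.8]
width: 87.5
grasp_force: 0.0
```

View pics/c4.png

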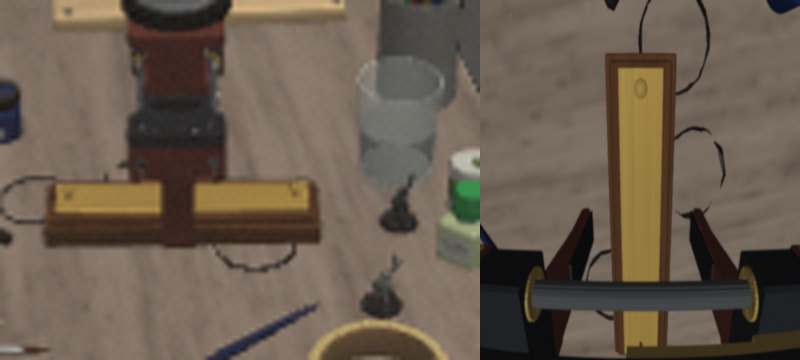

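The scene view shows the near finger now reaching in front of the plaque's side, with the tip about 14 mm above the desk. I go 8 mm lower and grip.

```bash
python3 -m jog '[[0,0,0.1,0,0,0,1],[0,0,0.1,0,0,0,1],[0,0,0,0,0,0,1],[0,0,0,0,0,0,0.4],[0,0,0,0,0,0,0.4],[0,0,0,0,0,0,0.4],[0,0,0,0,0,0,0.4],[0,0,0,0,0,0,0.4],[0,0,0,0,0,0,0.4]]'
python3 - <<'E'
from h import *
print(tool()[:3,3],yaw(),ctrl.get_obs()["width"])
E
```

```text
t: 8.85
ee_pos: [455.4, -353.0, -21.7]
orientation: [0.641, 3.075, -0.0]
ft_force: [-0.2, -0.1, 1.4]
width: 55.8
grasp_force: 30.0
[ 455.39828281 -352.95359797  -21.68707213] 156.44987371183106 55.78649685317668
```

Run:
```python
from h import *
im=cv2.imread('pics/top0.png'); hsv=cv2.cvtColor(im,cv2.COLOR_BGR2HSV)
m=((hsv[...,1]>75)&(hsv[...,2]>140)&(hsv[...,0]>10)&(hsv[...,0]<26)).astype(np.uint8); m[:,:115]=0;m[:,210:]=0;m[:130]=0;m[230:]=0
n,l,s,_=cv2.connectedComponentsWithStats(m); i=1+s[1:,4].argmax(); print(s[i],hsv[200,150])
ys,xs=np.nonzero(l==i); P=at_z("top",np.c_[xs,ys],15)[:,:2]
print(rect(P))
from scipy.optimize import minimize
# edges: front x=-165, sides y=+-70, extreme envelopes per bin
def f(p):
    c,s_=np.cos(p[2]),np.sin(p[2]); q=(P-p[:2])@np.array([[c,-s_],[s_,c]])
    r=[]
    for a in range(-150,-40,6):
        b=q[(abs(q[:,0]-a)<3)]; r+= [b[:,1].min()+70,b[:,1].max()-70] if len(b) else []
    for a in range(-60,61,6):
        b=q[(abs(q[:,1]-a)<3)]; r+=[b[:,0].min()+165] if len(b) else []
    return np.abs(np.array(r)).mean()
r=minimize(f,[643,-55,np.radians(-19.5)],method="Nelder-Mead",options=dict(initial_simplex=[[643,-55,-.34],[648,-55,-.34],[643,-50,-.34],[643,-55,-.36]])); print(r.x,np.degrees(r.x[2]),r.fun)
```

```text
[ 124  157   67   64 2382] [ 19  96 201]
(array([570.3, -30.5]), array([178.8, 140.2]), -20.26)
[ 6.42520179e+02 -5.66659023e+01 -3.49779722e-01] -20.040901838974836 0.7279869621015087
```

```bash
python3 -m jog '[[0,0,-0.4,0,0,0,0.4],[0,0,-0.8,0,0,0,0.4],[0,0,-0.8,0,0,0,0.4],[0,0,0,0,0,0,0.4]]'
```

```text
t: 9.25
ee_pos: [457.8, -354.9, 62.9]
orientation: [0.64, 3.069, -0.005]
ft_force: [-0.3, -1.2, -0.7]
width: 55.6
grasp_force: 30.0
```

```bash
python3 -m jog '[[0.366,0.836,0,0,0,0,0.4],[0.366,0.836,0,0,0,0,0.4],[0.366,0.836,0,0,0,0,0.4],[0.366,0.836,0,0,0,0,0.4],[0.366,0.836,0,0,0,0,0.4],[0.366,0.836,0,0,0,0,0.4],[0.366,0.836,0,0,0,0,0.4],[0.366,0.836,0,0,0,0,0.4],[0.366,0.836,0,0,0,0,0.4],[0.366,0.836,0,0,0,0,0.4],[0,0,0.8,0,0,-0.59,0.4],[0,0,0.6,0,0,0,0.4],[0,0,0,0,0,0,0.4],[0,0,0,0,0,0,0.4]]'
cat >> h.py <<'E'
PO=np.array([642.5,-56.]);PY=-20.0
def P2W(x,y): 
    c,s=np.cos(np.radians(PY)),np.sin(np.radians(PY)); return PO+[c*x-s*y,s*x+c*y]
def W2P(w):
    c,s=np.cos(np.radians(PY)),np.sin(np.radians(PY)); d=np.array(w)[...,:2]-PO; return np.stack([d@[c,s],d@[-s,c]],-1)
E
python3 - <<'E'
from h import *
print(tool()[:3,3],yaw(),W2P(tool()[:3,3]),need(*P2W(-160,0),-4,160))
a=snap("top","t5.png"); b=snap("scene","s5.png")
cv2.imwrite('pics/c5.png',np.hstack([cv2.resize(a[110:250,100:240],(400,400),interpolation=cv2.INTER_CUBIC),cv2.resize(b[120:230,190:300],(400,400),interpolation=cv2.INTER_CUBIC)])[:,:,::-1])
E
```

```text
t: 10.65
ee_pos: [454.1, 12.1, 2.1]
orientation: [-0.546, -3.092, 0.0]
ft_force: [-0.3, -1.0, -1.1]
width: 55.5
grasp_force: 30.0
[454.13249131  12.10603469   2.10218437] 159.96713040818796 [-200.30119366   -0.42674409] (array([-1.01,  0.01,  0.15]), np.float64(-0.01))
```

View pics/c5.png

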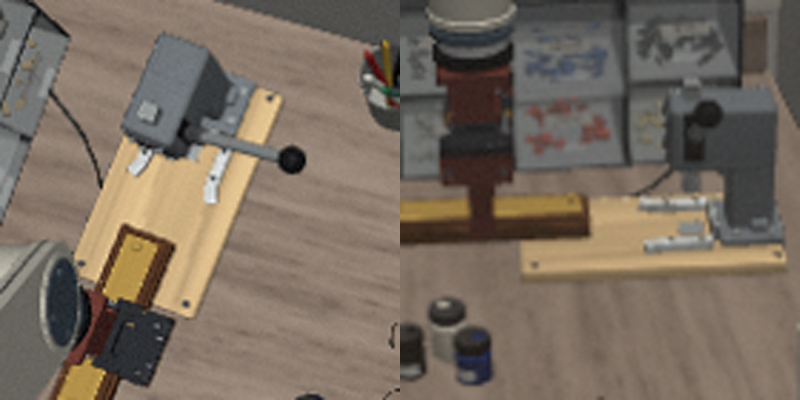

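The views show the plaque held level over the front of the board, its front edge from crop (123,226) to (175,242), and the guides ahead near (140,160) and (215,175). I'll check the lateral alignment in numbers.

Run:
```python
from h import *
k=400/140; g=lambda l: np.array(l)/k+[100,110]-0.5
print("front corners",W2P(at_z("top",g([(123,226),(175,242)]),46)).round(1))
print("guides inner pts top z25",W2P(at_z("top",g([(143,176),(150,152),(208,200),(206,185),(216,157)]),25)).round(1))
# plaque mask from top
for d in optics.masks_of("plaque","top"):
    ys,xs=np.nonzero(d["pixels"]); q=W2P(at_z("top",np.c_[xs,ys],46)); b=q[(q[:,0]>-150)&(q[:,0]<-110)]
    if len(b): print(d["conf"],q[:,0].max(),b[:,1].min(),b[:,1].max())
```

```text
front corners [[-102.7   22.8]
 [ -98.9  -31.9]]
guides inner pts top z25 [[-47.1  30.8]
 [-21.4  33.8]
 [-46.1 -40.7]
 [-32.5 -32.8]
 [ -1.9 -31.3]]
0.79 -97.91395614160328 -39.74718064031661 24.292960823149993
```

Run:
```python
from h import *
im=cv2.imread('pics/t5.png'); h=cv2.cvtColor(im,cv2.COLOR_BGR2HSV)
yy,xx=np.mgrid[110:250,100:240]; q=W2P(at_z("top",np.c_[xx.ravel(),yy.ravel()],47.5)); H=h[110:250,100:240].reshape(-1,3).astype(int)
sel=(q[:,0]<-93)&(q[:,0]>-150)&(abs(q[:,1])<45)
br=sel&(H[:,1]>130)&(H[:,2]>120); dk=sel&(H[:,2]<115)
print(br.sum(),dk.sum(),H[sel][::60])
b=q[br]; print("brass",b.min(0),b.max(0),b.mean(0)); 
for a in range(-145,-105,8):
    s=b[abs(b[:,0]-a)<4]; d=q[dk]; d=d[abs(d[:,0]-a)<4]; print(a,s[:,1].min().round(1),s[:,1].max().round(1),s[:,1].mean().round(2),d[:,1].min().round(1),d[:,1].max().round(1))
# guides: bright low-sat at z=25
q=W2P(at_z("top",np.c_[xx.ravel(),yy.ravel()],25)); g=(H[:,1]<35)&(H[:,2]>165)&(abs(q[:,1])<60)&(q[:,0]>-60)&(q[:,0]<30)
for a in range(-50,20,6):
    s=q[g&(abs(q[:,0]-a)<3)][:,1]; print(a,np.sort(s).round(0))
```

```text
179 161 [[ 18  96 204]
 [ 14 112 125]
 [ 19  93 194]
 [ 18  95 198]
 [ 14 128 106]
 [ 21 151 183]
 [ 21 150 177]
 [ 18  96 208]
 [ 19  97 212]
 [ 20 149 180]
 [ 18 101 121]]
brass [-149.8774146   -18.58124307] [-107.38736961   15.78346194] [-128.73061126   -1.35836879]
-145 -17.8 15.8 -1.33 -34.4 22.2
-137 -18.3 15.3 -1.1 -33.8 22.9
-129 -17.7 14.9 -1.35 -34.2 22.4
-121 -18.1 15.6 -1.16 -33.6 22.0
-113 -18.6 15.1 -1.78 -34.5 22.7
-50 [-40.  42.]
-44 [-49. -47. -46. -45. -43. -42. -41. -39. -38.  37.  39.  40.  41.  43.
  44.  46.  47.]
-38 [-46. -45. -44. -42. -40. -39. -37. -36.  34.  36.  37.  39.  40.  43.
  44.  45.]
-32 [-44. -43. -41. -40. -39. -38. -36. -35. -34.  33.  35.  37.  38.  39.
  41.  42.  43.]
-26 [-45. -43. -42. -41. -38. -35. -34. -33.  32.  34.  35.  38.  40.  42.]
-20 [-42. -41. -38. -37. -35. -33. -32.  33.]
-14 [-43. -42. -40. -39. -36. -35. -33. -10.  -7.]
-8 [-43. -42. -40. -39. -38. -37. -36. -34. -33.  -8.]
-2 [-43. -41. -40. -38. -37. -34. -33. -32. -13.]
4 [-41. -40. -39. -36. -35.]
10 [-43.  57.]
16 []
```

```bash
python3 -m jog '[[0,0.025,0.16,0,0,0,0.4],[-0.5,0,0,0,0,0,0.4],[-0.5,0,0,0,0,0,0.4],[-0.5,0,0,0,0,0,0.4],[-0.5,0,0,0,0,0,0.4],[-0.4,0,0,0,0,0,0.4],[-0.2,0,0,0,0,0,0.4],[-0.2,0,0,0,0,0,0.4],[-0.1,0,0,0,0,0,0.4],[0,0,0,0,0,0,0.4]]'
python3 - <<'E'
from h import *
print(tool()[:3,3],yaw(),W2P(tool()[:3,3]),need(*P2W(-82,0),-6.7,160))
E
```

```text
t: 11.8
ee_pos: [563.6, -26.6, -4.4]
orientation: [-0.546, -3.093, 0.0]
ft_force: [0.3, -1.0, -2.3]
width: 55.5
grasp_force: 30.0
[563.58092435 -26.60088833  -4.42529591] 159.9810421737263 [-84.21476141   0.63421473] (array([-0.06, -0.02,  0.06]), np.float64(-0.0))
```

```bash
python3 -m jog '[[-0.04,0,0.03,0,0,0,0.4],[-0.03,0,0.02,0,0,0,0.4],[0,0,0,0,0,0,0.4]]'; python3 -m jog '[[-0.03,0,0,0,0,0,0.4],[-0.02,0,0,0,0,0,0.4],[0,0,0,0,0,0,0.4]]'
python3 - <<'E'
from h import *
print(tool()[:3,3],W2P(tool()[:3,3]))
E
```

```text
t: 12.1
ee_pos: [563.7, -26.9, -6.7]
orientation: [-0.544, -3.089, 0.0]
ft_force: [-6.9, 1.7, 3.7]
width: 55.7
grasp_force: 30.0
t: 12.4
ee_pos: [563.7, -26.9, -6.7]
orientation: [-0.544, -3.085, -0.0]
ft_force: [-11.7, 6.0, 8.2]
width: 55.7
grasp_force: 30.0
[563.69405041 -26.89766406  -6.71092423] [-84.00695441   0.39402816]
```

The plaque is against the stop: it halted with about 12 N along the press's x. Now I release, rise and go over the lever.

```bash
python3 -m jog '[[0.03,0,0,0,0,0,1],[0,0,0,0,0,0,1],[0,0,0,0,0,0,1],[0,0,0,0,0,0,1],[0,0,-0.74,0,0,0,1],[0,0,-0.74,0,0,0,1],[0,0,-0.74,0,0,0,1],[0,0,-0.74,0,0,0,1],[0,0,-0.74,0,0,0,1],[0,0,-0.74,0,0,0,1],[0,0,-0.74,0,0,0,0],[0,0,-0.74,0,0,0,0],[-0.52,-0.82,0,0,0,0,0],[-0.52,-0.82,0,0,0,0,0],[-0.52,-0.82,0,0,0,0,0],[-0.52,-0.82,0,0,0,0,0],[0,0,0,0,0,0,0]]'
python3 - <<'E'
from h import *
print(tool()[:3,3],W2P(tool()[:3,3]),yaw(),ctrl.get_obs()["width"])
a=snap("top","t6.png"); b=snap("scene","s6.png")
cv2.imwrite('pics/c6.png',np.hstack([cv2.resize(a[100:240,100:240],(400,400),interpolation=cv2.INTER_CUBIC),cv2.resize(b[100:210,200:310],(400,400),interpolation=cv2.INTER_CUBIC)])[:,:,::-1])
E
```

```text
t: 14.1
ee_pos: [601.6, -183.9, 230.6]
orientation: [0.551, 3.091, -0.002]
ft_force: [0.3, 0.4, 0.2]
width: 35.3
grasp_force: 0.0
[ 601.56615409 -183.85345786  230.58319253] [   5.26322504 -134.14315073] 159.7717530649448 35.314236843113875
```

View pics/c6.png

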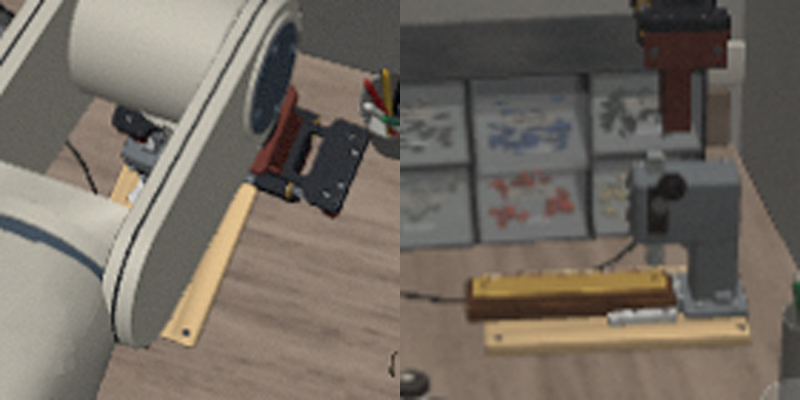

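The scene view shows the plaque flat between the guides with its end under the ram, and the fingers above the lever's ball at crop (668,187). Next I lower onto the lever.

```bash
python3 -m jog '[[0.08,0,0.4,0,0,0,0],[0,0,0.4,0,0,0,0],[0,0,0.4,0,0,0,0],[0,0,0.4,0,0,0,0],[0,0,0.4,0,0,0,0],[0,0,0.3,0,0,0,0],[0,0,0.3,0,0,0,0],[0,0,0.2,0,0,0,0],[0,0,0,0,0,0,0]]'; python3 -m jog '[[0,0,0.3,0,0,0,0],[0,0,0.3,0,0,0,0],[0,0,0,0,0,0,0]]'
python3 - <<'E'
from h import *
print(tool()[:3,3],W2P(tool()[:3,3]),yaw(),ctrl.get_obs()["width"])
E
```

```text
t: 15.1
ee_pos: [597.2, -177.9, 117.5]
orientation: [-0.545, -3.092, -0.001]
ft_force: [0.5, 0.3, 1.0]
width: 0.5
grasp_force: 0.4
t: 15.4
ee_pos: [598.2, -179.1, 94.1]
orientation: [0.546, 3.093, -0.001]
ft_force: [0.4, -1.9, 4.4]
width: 0.2
grasp_force: 1.9
[ 598.15001671 -179.09220717   94.10654215] [   0.42466231 -130.83742639] 159.97736952208675 0.19414638403788226
```

```bash
python3 -m jog '[[0,0,0.25,0,0,0,0],[0,0,0.2,0,0,0,0],[0,0,0,0,0,0,0]]'; python3 -m jog '[[0,0,0.1,0,0,0,0],[0,0,0,0,0,0,0]]'; python3 -m jog '[[0,0,0.1,0,0,0,0],[0,0,0,0,0,0,0]]'
```

```text
t: 15.7
ee_pos: [598.3, -178.6, 76.7]
orientation: [0.546, 3.093, 0.0]
ft_force: [0.2, -0.8, 3.7]
width: 0.6
grasp_force: 2.2
t: 15.9
ee_pos: [598.5, -178.5, 73.4]
orientation: [0.546, 3.092, 0.0]
ft_force: [0.9, 0.6, 6.3]
width: 0.5
grasp_force: 2.6
t: 16.1
ee_pos: [598.7, -178.3, 69.5]
orientation: [0.546, 3.092, 0.001]
ft_force: [0.3, 1.9, 5.6]
width: 0.3
grasp_force: 2.5
```

```bash
for i in 1 2 3; do python3 -m jog '[[0,0,0.08,0,0,0,0],[0,0,0,0,0,0,0]]' | egrep 'ee_pos|ft'; done
```

```text
ee_pos: [598.7, -178.4, 66.4]
ft_force: [-0.2, 1.3, 5.4]
ee_pos: [598.9, -178.4, 63.5]
ft_force: [0.9, 1.1, 7.2]
ee_pos: [599.3, -178.3, 61.8]
ft_force: [-3.7, 2.9, 19.4]
```

The lever bottomed: the force jumped to 19 N. Next I lift and return over the plaque.

```bash
python3 -m jog '[[0,0,-0.4,0,0,0,0],[0,0,-0.75,0,0,0,0],[0,0,-0.75,0,0,0,0],[0,0,-0.75,0,0,0,0],[0,0,-0.75,0,0,0,0],[0,0,-0.75,0,0,0,0],[0.52,0.82,0,0,0,0,1],[0.52,0.82,0,0,0,0,1],[0.52,0.82,0,0,0,0,1],[0.52,0.82,0,0,0,0,1],[0,0,0,0,0,0,1],[0,0,0,0,0,0,1]]'
python3 - <<'E'
from h import *
print(tool()[:3,3],yaw(),W2P(tool()[:3,3]),ctrl.get_obs()["width"],need(*P2W(-84,0.4),-6.7,160))
im=snap("wrist","w7.png"); T=tool()
for d in optics.masks_of("plaque","wrist")+optics.masks_of("pin_a_head","wrist"): print(round(d["conf"],2),np.round(d["extent"]))
for d in optics.masks_of("plaque","wrist")[:1]:
    ys,xs=np.nonzero(d["pixels"]); q=W2P(at_z("wrist",np.c_[xs,ys],37,T)); print(rect(q),q.min(0),q.max(0))
E
```

```text
t: 17.9
ee_pos: [564.2, -26.1, 225.4]
orientation: [0.543, 3.094, -0.0]
ft_force: [0.9, -0.4, 0.4]
width: 44.9
grasp_force: 0.0
[564.24442077 -26.13162249 225.42630446] 160.0999712971664 [-83.7517771    1.30210952] 44.85323399107477 (array([ 0.01, -0.02,  5.8 ]), np.float64(0.02))
0.9 [281. 162.  58. 160.]
(array([-91.2,   0.8]), array([183.2,  56.7]), -0.51) [-182.5953135   -27.32739626] [ 0.22380153 29.94293126]
```

```bash
python3 -m jog '[[0,-0.02,0,0,0,0,1],[0,0,0,0,0,0,1],[0,0,0,0,0,0,1],[0,0,0.8,0,0,0,1],[0,0,0.8,0,0,0,1],[0,0,0.8,0,0,0,1],[0,0,0.8,0,0,0,1],[0,0,0.8,0,0,0,1],[0,0,0.8,0,0,0,1],[0,0,0.8,0,0,0,1],[0,0,0.15,0,0,0,1],[0,0,0,0,0,0,1],[0,0,0,0,0,0,0.4],[0,0,0,0,0,0,0.4],[0,0,0,0,0,0,0.4],[0,0,0,0,0,0,0.4],[0,0,0,0,0,0,0.4],[0,0,0,0,0,0,0.4]]'
```

```text
t: 19.9
ee_pos: [564.7, -27.5, -4.2]
orientation: [0.546, 3.093, 0.0]
ft_force: [-0.7, 0.2, 6.2]
width: 55.4
grasp_force: 30.0
```

```bash
python3 -m jog '[[0.05,0,-0.04,0,0,0,0.4],[0.3,0,0,0,0,0,0.4],[0.5,0,0,0,0,0,0.4],[0.6,0,0,0,0,0,0.4],[0.6,0,0,0,0,0,0.4],[0.6,0,0,0,0,0,0.4],[0.55,0,0,0,0,0,0.4],[0,0,-0.5,0,0,0,0.4],[0,0,-0.5,0,0,0,0.4],[0,0,-0.5,0,0,0,0.4],[0,0,0,0,0,1,0.4],[0,0,0,0,0,1,0.4],[0,0,0,0,0,1,0.4],[0,0,0,0,0,1,0.4],[0,0,0,0,0,1,0.4],[0,0,0,0,0,1,0.4],[0,0,0,0,0,1,0.4],[0,0,0,0,0,1,0.4],[0,0,0,0,0,1,0.4],[0,0,0,0,0,1,0.4]]'
python3 -m jog '[[0,0,0,0,0,1,0.4],[0,0,0,0,0,1,0.4],[0,0,0,0,0,1,0.4],[0,0,0,0,0,1,0.4],[0,0,0,0,0,1,0.4],[0,0,0,0,0,1,0.4],[0,0,0,0,0,1,0.4],[0,0,0,0,0,1,0.4],[0,0,0,0,0,1,0.4],[0,0,0,0,0,1,0.4],[0,0,0,0,0,1,0.4],[0,0,0,0,0,1,0.4],[0,0,0,0,0,1,0.4],[0,0,0,0,0,1,0.4],[0,0,0,0,0,1,0.4],[0,0,0,0,0,1,0.4],[0,0,0,0,0,1,0.4],[0,0,0,0,0,1,0.4],[0,0,0,0,0,1,0.4],[0,0,0,0,0,1,0.4]]'
python3 -m jog '[[0,0,0,0,0,0,0.4],[0,0,0,0,0,0,0.4]]' >/dev/null
python3 - <<'E'
from h import *
print(tool()[:3,3],yaw(),W2P(tool()[:3,3]),ctrl.get_obs()["width"],need(*P2W(-132,0.4),-4.5,-20))
T=tool();im=snap("wrist","w8.png")
for d in optics.masks_of("press_lever","wrist"): print(round(d["conf"],2),np.round(d["extent"]))
E
```

```text
t: 21.9
ee_pos: [442.4, 16.5, 56.2]
orientation: [-2.024, -2.401, 0.002]
ft_force: [-0.2, 0.2, -1.7]
width: 55.4
grasp_force: 30.0
t: 23.9
ee_pos: [442.4, 16.5, 56.2]
orientation: [3.092, -0.552, -0.002]
ft_force: [-0.3, 0.8, -1.7]
width: 55.5
grasp_force: 30.0
[443.01230306  16.41942319  56.3802293 ] -19.847164842404567 [-2.12226018e+02 -1.76813123e-01] 55.5053490803044 (array([ 2.01, -0.01,  1.52]), np.float64(0.03))
```

View pics/w8.png

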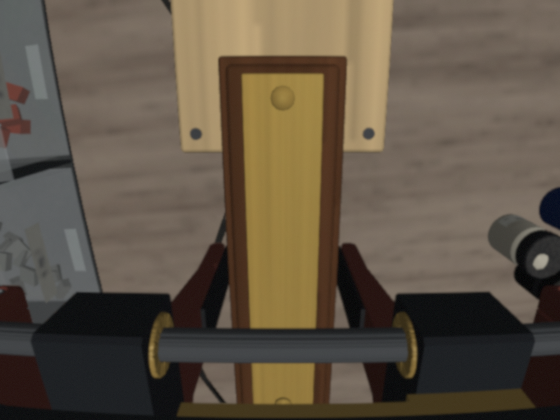

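The wrist view shows the plaque turned and centred on the board (both centred near column 283). The pin at the leading end, at (283,98), is now toward the press. Next I set it part way in.

```bash
python3 -m jog '[[0,0,0.5,0,0,0,0.4],[0,0,0.5,0,0,0.03,0.4],[0,0,0.45,0,0,0,0.4],[0.5,0,0,0,0,0,0.4],[0.5,0,0,0,0,0,0.4],[0.5,0,0,0,0,0,0.4],[0.5,0,0,0,0,0,0.4],[0,0,0.05,0,0,0,0.4],[0,0,0,0,0,0,0.4]]'
python3 - <<'E'
from h import *
print(tool()[:3,3],yaw(),W2P(tool()[:3,3]))
E
```

```text
t: 25.1
ee_pos: [518.0, -11.3, -3.9]
orientation: [3.093, -0.55, -0.002]
ft_force: [-0.6, 0.1, -1.4]
width: 55.3
grasp_force: 30.0
[517.95495388 -11.25516229  -3.93200822] -20.1721509835538 [-132.3376966   -0.5505207]
```

```bash
python3 -m jog '[[0,0,0,0,0,0,1],[0,0,0,0,0,0,1],[0,0,0,0,0,0,1],[0,0,0,0,0,0,1],[0,0,0,0,0,0,1],[0,0,-0.7,0,0,0,1],[0,0,-0.8,0,0,0,1],[0,0,-0.8,0,0,0,1],[0,0,-0.8,0,0,0,1],[0,0,0,0,0,-1,1],[0,0,0,0,0,-1,1],[0,0,0,0,0,-1,1],[0,0,0,0,0,-1,1],[0,0,0,0,0,-1,1],[0,0,0,0,0,-1,1],[0,0,0,0,0,-1,1],[0,0,0,0,0,-1,1],[0,0,0,0,0,-1,1],[0,0,0,0,0,-1,1],[0,0,0,0,0,-1,1]]'
python3 -m jog '[[0,0,0,0,0,-1,1],[0,0,0,0,0,-1,1],[0,0,0,0,0,-1,1],[0,0,0,0,0,-1,1],[0,0,0,0,0,-1,1],[0,0,0,0,0,-1,1],[0,0,0,0,0,-1,1],[0,0,0,0,0,-1,1],[0,0,0,0,0,-1,1],[0,0,0,0,0,-1,1],[0,0,0,0,0,-1,1],[0,0,0,0,0,-1,1],[0,0,0,0,0,-1,1],[0,0,0,0,0,-1,1],[0,0,0,0,0,-1,1],[0,0,0,0,0,-1,1],[0,0,0,0,0,-1,1],[0,0,0,0,0,-1,1],[0,0,0,0,0,-1,1],[0,0,0,0,0,0,1]]'
python3 - <<'E'
from h import *
T=tool();im=snap("wrist","w9.png")
print(T[:3,3],yaw(),W2P(T[:3,3]),need(*P2W(-132,0),-4,160))
for d in optics.masks_of("plaque","wrist")[:1]:
    ys,xs=np.nonzero(d["pixels"]); q=W2P(at_z("wrist",np.c_[xs,ys],37,T)); print(d["conf"],rect(q),q.min(0),q.max(0))
E
```

```text
t: 27.1
ee_pos: [518.8, -11.3, 120.6]
orientation: [-2.891, -1.229, 0.0]
ft_force: [-0.2, 1.6, -0.1]
width: 87.9
grasp_force: 0.0
t: 29.1
ee_pos: [518.9, -11.3, 120.6]
orientation: [-0.549, -3.093, -0.0]
ft_force: [0.1, -0.5, -0.5]
width: 87.6
grasp_force: 0.0
[518.87489301 -11.28794639 120.58011754] 159.6813420361859 [-131.46202377   -0.26668997] (array([0.01, 0.01, 3.11]), np.float64(-0.05))
0.74 (array([-136.5,    0.2]), array([194.3,  55.8]), -0.21) [-233.75569214  -27.55990981] [-39.24497284  28.36728464]
```

```bash
python3 -m jog '[[0,0,0.75,0,0,-0.05,1],[0,0,0.75,0,0,0,1],[0,0,0.75,0,0,0,1],[0,0,0.75,0,0,0,1],[0,0,0.1,0,0,0,1],[0,0,0,0,0,0,1],[0,0,0,0,0,0,0.4],[0,0,0,0,0,0,0.4],[0,0,0,0,0,0,0.4],[0,0,0,0,0,0,0.4],[0,0,0,0,0,0,0.4],[0,0,0,0,0,0,0.4],[0,0,-0.03,0,0,0,0.4],[-0.3,0,0,0,0,0,0.4],[-0.3,0,0,0,0,0,0.4],[-0.3,0,0,0,0,0,0.4],[-0.2,0,0,0,0,0,0.4],[0,0,0,0,0,0,0.4]]'
python3 -m jog '[[-0.03,0,0.03,0,0,0,0.4],[-0.03,0,0,0,0,0,0.4],[0,0,0,0,0,0,0.4]]'
python3 - <<'E'
from h import *
print(tool()[:3,3],yaw(),W2P(tool()[:3,3]))
E
```

```text
t: 31.0
ee_pos: [562.1, -26.9, -2.3]
orientation: [0.543, 3.093, 0.0]
ft_force: [-0.3, -0.4, -1.7]
width: 55.1
grasp_force: 30.0
t: 31.3
ee_pos: [561.4, -26.8, -2.8]
orientation: [-0.543, -3.092, -0.0]
ft_force: [-3.9, 1.5, 10.1]
width: 55.4
grasp_force: 30.0
[561.41704328 -26.76169359  -2.75688398] 160.09587425772196 [-86.19314585  -0.2569837 ]
```

```bash
python3 -m jog '[[-0.05,0,-0.02,0,0,0,0.4],[-0.05,0,0,0,0,0,0.4],[0,0,0,0,0,0,0.4]]'
python3 - <<'E'
from h import *
print(tool()[:3,3],yaw(),W2P(tool()[:3,3]))
E
```

```text
t: 31.6
ee_pos: [566.6, -28.5, -2.7]
orientation: [0.543, 3.094, 0.0]
ft_force: [0.3, -0.4, -0.1]
width: 55.1
grasp_force: 30.0
[566.61863941 -28.53892075  -2.70444018] 160.10583717829132 [-80.69739687  -0.14798029]
```

```bash
for i in 1 2; do python3 -m jog '[[-0.05,0,0,0,0,0,0.4],[0,0,0,0,0,0,0.4]]' | egrep 'ee_p|ft'; done
python3 - <<'E'
from h import *
print(tool()[:3,3],yaw(),W2P(tool()[:3,3]))
E
```

```text
ee_pos: [567.1, -28.8, -2.7]
ft_force: [-4.1, 1.6, 4.7]
ee_pos: [567.0, -28.8, -2.8]
ft_force: [-9.2, 5.5, 10.8]
[567.02465078 -28.83720011  -2.79082474] 160.0887222135333 [-80.21385343  -0.28940714]
```

```bash
python3 -m jog '[[0.06,0,0,0,0,0,1],[0,0,0,0,0,0,1],[0,0,0,0,0,0,1],[0,0,0,0,0,0,1],[0,0,-0.73,0,0,0,1],[0,0,-0.73,0,0,0,1],[0,0,-0.73,0,0,0,1],[0,0,-0.73,0,0,0,1],[0,0,-0.73,0,0,0,1],[0,0,-0.73,0,0,0,1],[0,0,-0.73,0,0,0,0],[0,0,-0.73,0,0,0,0],[-0.5,-0.81,0,0,0,0,0],[-0.5,-0.81,0,0,0,0,0],[-0.5,-0.81,0,0,0,0,0],[-0.5,-0.81,0,0,0,0,0],[0,0,0,0,0,0,0],[0,0,0,0,0,0,0],[0,0,0,0,0,0,0]]'
python3 - <<'E'
from h import *
b=snap("scene","s10.png"); a=snap("wrist","w10.png")
print(tool()[:3,3],W2P(tool()[:3,3]),ctrl.get_obs()["width"],need(*P2W(0,-130.5),118,160))
cv2.imwrite('pics/c10.png',cv2.resize(b[110:220,190:320],(780,594),interpolation=cv2.INTER_CUBIC)[:,:,::-1])
E
```

```text
t: 33.9
ee_pos: [598.7, -177.3, 230.7]
orientation: [-0.542, -3.094, -0.001]
ft_force: [-0.3, 0.3, 0.6]
width: 19.6
grasp_force: 0.0
[ 598.85001418 -176.92475145  230.97440938] [   0.34113125 -128.56127101] 11.1151756032954 (array([ 0.01, -0.05,  2.82]), np.float64(0.03))
```

View pics/c10.png

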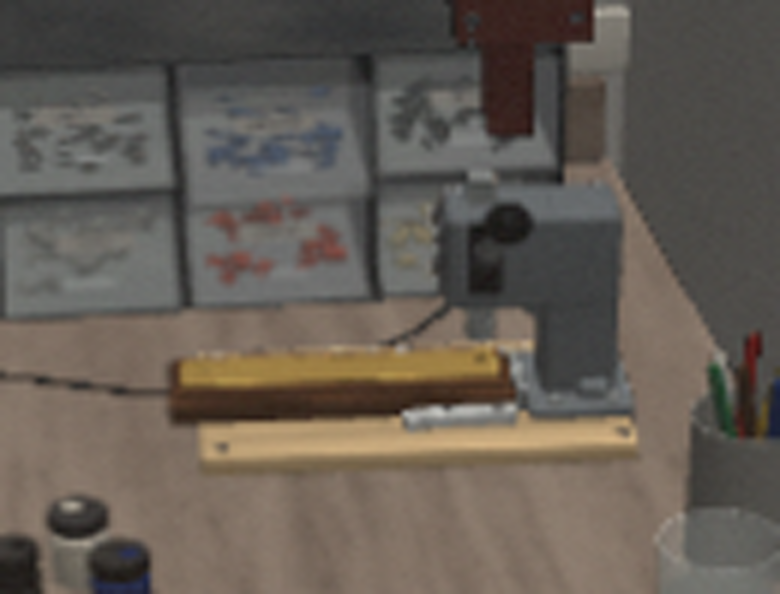

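The plaque lies flat against the stop. The standing pin at (482,357) is under the ram at (482,320), and the far pin no longer stands proud. Now I press the lever.

```bash
python3 -m jog '[[0,-0.05,0.4,0,0,0,0],[0,0,0.4,0,0,0,0],[0,0,0.4,0,0,0,0],[0,0,0.4,0,0,0,0],[0,0,0.4,0,0,0,0],[0,0,0.3,0,0,0,0],[0,0,0.3,0,0,0,0],[0,0,0.2,0,0,0,0],[0,0,0.3,0,0,0,0],[0,0,0.3,0,0,0,0],[0,0,0.25,0,0,0,0],[0,0,0.2,0,0,0,0],[0,0,0.15,0,0,0,0],[0,0,0.1,0,0,0,0],[0,0,0,0,0,0,0]]' | egrep 'ee_p|ft'; for i in 1 2; do python3 -m jog '[[0,0,0.08,0,0,0,0],[0,0,0,0,0,0,0]]' | egrep 'ee_p|ft'; done
```

```text
ee_pos: [599.3, -179.8, 67.0]
ft_force: [0.6, 0.9, 5.6]
ee_pos: [599.5, -179.9, 64.2]
ft_force: [0.4, 0.6, 5.9]
ee_pos: [599.8, -180.0, 62.1]
ft_force: [-1.2, 1.6, 13.6]
```

```bash
python3 -m jog '[[0,0,0.05,0,0,0,0],[0,0,0,0,0,0,0]]' | egrep 'ee_p|ft'; python3 -m jog '[[0,0,-0.4,0,0,0,0],[0,0,-0.75,0,0,0,0],[0,0,-0.75,0,0,0,0],[0,0,-0.75,0,0,0,0],[0,0,-0.75,0,0,0,0],[0,0,-0.75,0,0,0,0],[0.5,0.8,0,0,0,0,0],[0.5,0.8,0,0,0,0,0],[0.5,0.8,0,0,0,0,0],[0.5,0.8,0,0,0,0,0],[0,0,0,0,0,0,0],[0,0,0,0,0,0,0]]'
python3 - <<'E'
from h import *
T=tool();im=snap("wrist","w11.png"); b=snap("scene","s11.png")
for d in optics.masks_of("plaque","wrist")[:1]:
    ys,xs=np.nonzero(d["pixels"]); q=W2P(at_z("wrist",np.c_[xs,ys],37,T)); print(d["conf"],rect(q),q.min(0),q.max(0))
a=cv2.imread('pics/s10.png')[...,::-1]
# ball (dark) position before/after
for i in(a,b):
    c=i[135:160,260:285].astype(int).sum(2)<110; ys,xs=np.nonzero(c); print(len(xs),xs.mean()+260,ys.mean()+135)
for n in("pot_short","pot_tall","rinse_glass","figure_a"):
    print(n,[(round(d["conf"],2),np.round(d["extent"][:2])) for d in optics.masks_of(n,"scene")[:2]])
E
```

```text
ee_pos: [600.1, -179.9, 61.2]
ft_force: [-4.9, 3.3, 21.4]
t: 37.3
ee_pos: [566.7, -31.9, 224.6]
orientation: [0.54, 3.095, -0.0]
ft_force: [0.5, -0.5, -0.5]
width: 0.5
grasp_force: 0.0
0.7 (array([-90.1,   0.5]), array([185.3,  56.2]), -0.17) [-182.78669072  -27.44184136] [ 2.46542608 28.86409506]
54 273.51851851851853 151.46296296296296
46 273.2608695652174 151.67391304347825
pot_short [(0.69, array([210., 218.]))]
pot_tall [(0.67, array([202., 209.]))]
rinse_glass [(0.73, array([309., 221.]))]
figure_a [(0.53, array([311., 242.]))]
```

The lever bottomed at the same height and force as the first time and is up again. The plaque is seated and the bystanders are where they were.

```bash
python3 -c "
from workcell import ctrl
print(ctrl.close_job())"
```

```text
the job is handed in; nothing more can be done
None
```

I pressed both pins with the hand press and handed the job in; the hand-in returned no verdict. The lever bottomed at the same height both times, the plaque lies flat at the back stop with the lever up, and the other things on the desk look undisturbed.

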